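# Rack the steel offcuts by section

## Robot

A 7-joint arm with a two-finger parallel gripper is mounted at the origin on a cart in front of the work surface, level with it; the furniture and walls round the work are solid. World frame = base frame: x ahead of the robot, y to its left, z up, the work surface at z = 0. Lengths are in m, angles in rad, forces in N, time in s.
With the tool pointing down it reaches from about 0.4 to 0.875 m from the base axis. Payload 19.3 kg.
Tool frame: the origin (TCP) lies on the centre line of the jaws, within the pads' length; the fingertips stand 19 mm ahead of it and the grasp point (between the pads) is the TCP (bot.nose_length is the distance from the TCP to the fingertips, in m); y points along the fingers, z is the direction in which the jaws open and shut, and the axes are right-handed (so a half turn about y gives the same grasp; the last joint's range is limited). The gripper opens to 85 mm and grips with 20 to 120 N. Pads are 22 mm wide; open, the fingers measure 114 mm over their backs; the gripper's body (76 mm by 85 mm) begins 54 mm behind the grasp point. The pads swing forward as they close: fully open they stand 13 mm farther back than shut.
Start: joints at [-1.218, 0.521, -0.036, 1.599, 0.021, 1.021, -0.113], TCP at [0.256, 0.57, 0.25] pointing down, gripper open.
Joint ranges: [-2.91, 2.91], [-0.3, 2.13], [-1.5, 1.42], [0.17, 2.43], [-1.26, 4.41], [0.16, 1.93], [-2.52, 2.52]. Speed limits (rad/s): [1.89, 1.89, 2.39, 2.39, 3.01, 3.01, 3.01].

## Interface

Orientations are given as [roll, pitch, yaw] about the fixed x, y, z axes, in that order (R = Rz(yaw) Ry(pitch) Rx(roll)).
In Python, from workcell import observe, cams, workorder, bot gives the robot as it stands. The module is installed in compiled form; this text tells all that it offers.
- The arm moves only by the tool apply_moves, never from a script. Its arguments are lists of equal length, an entry for each row: "jaw": the opening, from -1 (shut) to 1 (fully open), so that 0 is half open; "translation": the shift along the world's x, y, z in m, a list of three; "angular": the turn, a rotation vector about the world's x, y, z in degrees, a list of three. In form: {"jaw": [jaw, ...], "translation": [[x, y, z], ...], "angular": [[ax, ay, az], ...]}. A call has 1 to 5 rows; each row is the pose to reach, as a shift and turn from the pose commanded when the call began; what a row does not reach only later rows make up. A row lasts 1/10 s, in which the tool goes at most 50 mm and 8.59 degrees, less where a joint would pass 70% of its speed; a pose out of reach is approached as far as the arm can. A call with a gripper value outside its range is refused whole. The fingers move at their own pace and stop on an object; "newtons" is the grip in N (left out, the last holds). Time passes only in rows, so rows that repeat a pose let the fingers close. It gives the time, the measured TCP pose, the force and the opening at its end, in the units of the state.
- observe(): the state, without advancing time (a new reading comes with each control period).
- cams.grab_frame(name): name is "scene" or "top" or "wrist"; returns a dict with "pixels" (400x640x3 uint8, red, green, blue), "mtx" (3x3 intrinsics, pixels), "R" (3x3) and "t" (3): a world point X has camera coordinates R X + t. Camera axes: x right, y down, z forward; pixel columns grow to the right and rows downward; lengths in m; the calibration is good to about 2 mm. A picture is of the moment at which its call begins. There is no depth.
- workorder.job_done(): hands the job in, once; it reports no verdict.
The state is a dict: "clock": time; "qpos": joint angles; "qd": joint speeds; "joint_efforts": joint torques, N m; "position": TCP position; "tool_rot": TCP orientation; "force": force on the tool from outside, world axes, zero at the start; "moment": the same for the moment, N m; "grip_width": finger opening in m.
Only numpy, scipy, OpenCV 4.12 (cv2) and the standard library are available. Lean on these libraries where they do the work, as an engineer would, in place of code of your own. Each camera call takes 0.05 s, during which the arm holds its last target. There are 200 camera calls.

## Task

Sort the five steel offcuts that lie in front of the three grey bench racks into those racks: each belongs in the rack that has a slice of its own section (square tube, channel or flat bar) welded on as a marker. Lay each piece down in both notches of its rack, centred lengthwise; where two share a rack, the longer one goes underneath so that the stack lies steady, and the shorter one lies flat on top of it, also centred. Leave the soapstone stick and the try square where they lie.

Things in the scene. Friction and masses are not known exactly. Their poses are not given: they have to be found in the camera images.
- tube_long_mid (a point): long offcut of square steel tube, brown, 40 x 40 mm section (3 mm wall, open ends), 170 mm long, 0.4 kg, lying on the bench; the point is the centre of the piece, 20 mm above its underside; y runs along the tube, z up
- tube_short_mid (a point): short offcut of the same brown square tube, 40 x 40 mm, 120 mm long, 0.3 kg; the point is the centre of the piece, 20 mm above its underside; y runs along the tube, z up
- flat_long_mid (a point): long offcut of dark flat steel bar, 32 mm wide, 8 mm thick, 160 mm long, 0.3 kg, lying flat; the point is its centre, 4 mm above its underside; y runs along the bar, x across it, z up
- flat_short_mid (a point): short offcut of dark flat steel bar, 32 mm wide, 8 mm thick, 110 mm long, 0.2 kg, lying flat; the point is its centre, 4 mm above its underside; y runs along the bar, x across it, z up
- channel_mid (a point): offcut of steel channel (U section), light grey, 30 mm wide, 25 mm high, 4 mm thick, 160 mm long, 0.25 kg, lying with its open side up, so that a groove shows along its top; the point is the centre of its outline, 12.5 mm above its underside; y runs along the channel, z up
- tube_rack_seat (a point): fixed grey rack for square tube: base plate, two upright saddle plates (8 mm thick, at y = +-40 mm) with U notches 58 mm wide, floors 25 mm above the bench, prongs 52 mm higher. Marker: welded slice of 40 x 40 mm square tube (a square ring) at x = +75 mm, section seen from above, top 18 mm. Point: centre of the seat, at notch-floor height; y along the racked piece, z up. Takes two, stacked.
- channel_rack_seat (a point): fixed grey rack for channel: base plate, two upright saddle plates (8 mm thick, at y = +-40 mm) with U notches 48 mm wide, floors 25 mm above the bench, prongs 36 mm higher. Marker: welded slice of 30 x 25 mm channel (a U) at x = +62 mm, section seen from above, top 18 mm. Point: centre of the seat, at notch-floor height; y along the racked piece, z up. Takes one.
- flat_rack_seat (a point): fixed grey rack for flat bar: base plate, two upright saddle plates (8 mm thick, at y = +-40 mm) with U notches 50 mm wide, floors 25 mm above the bench, prongs 30 mm higher. Marker: welded slice of 32 x 8 mm flat bar (an oblong) at x = +55 mm, section seen from above, top 18 mm. Point: centre of the seat, at notch-floor height; y along the racked piece, z up. Takes two, stacked.
- soapstone_pen_mid (a point): white stick of marking soapstone, 13 x 100 x 7 mm, lying loose on the bench to the right of the racks, to be left alone; the point is its centre, 3.5 mm up
- try_square_mid (a point): try square with dark stock and bright blade, 192 x 120 x 16 mm, lying loose on the bench left of the racks, to be left alone; the point is the centre of its outline, 8 mm up
Not all that is in view belongs to the job. What is shaped like the part that bears tube_short_mid but green is not meant.

How it is judged:
At the end, for the whole second after the job is handed in: Each piece lies at rest, released, in the rack of its section (longer tube and flat below, shorter on top), within 12 mm of the middle across, 15 mm lengthwise, 5 mm of its seated height and 0.2 rad of the rack's direction (x of tube_long_mid in the frame of tube_rack_seat between -0.012 and 0.012 m and y of tube_long_mid in the frame of tube_rack_seat between -0.015 and 0.015 m and z of tube_long_mid in the frame of tube_rack_seat between 0.015 and 0.025 m and angle between the y axis of each of tube_long_mid, tube_short_mid and the y axis of tube_rack_seat, either way round below 0.2 rad and x of tube_short_mid in the frame of tube_rack_seat between -0.012 and 0.012 m and y of tube_short_mid in the frame of tube_rack_seat between -0.015 and 0.015 m and z of tube_short_mid in the frame of tube_rack_seat between 0.055 and 0.065 m and x of flat_long_mid in the frame of flat_rack_seat between -0.012 and 0.012 m and y of flat_long_mid in the frame of flat_rack_seat between -0.015 and 0.015 m and z of flat_long_mid in the frame of flat_rack_seat between -0.001 and 0.009 m and angle between the y axis of each of flat_long_mid, flat_short_mid and the y axis of flat_rack_seat, either way round below 0.2 rad and x of flat_short_mid in the frame of flat_rack_seat between -0.012 and 0.012 m and y of flat_short_mid in the frame of flat_rack_seat between -0.015 and 0.015 m and z of flat_short_mid in the frame of flat_rack_seat between 0.007 and 0.017 m and x of channel_mid in the frame of channel_rack_seat between -0.012 and 0.012 m and y of channel_mid in the frame of channel_rack_seat between -0.015 and 0.015 m and z of channel_mid in the frame of channel_rack_seat between 0.0075 and 0.0175 m and angle between the y axis of channel_mid and the y axis of channel_rack_seat, either way round below 0.2 rad); the robot touches nothing.
It fails at once if the soapstone stick is pushed away (more than 30 mm) (distance of soapstone_pen_mid from where it was at the start of the episode above 0.03 m).
It fails at once if the try square is pushed away (more than 30 mm) (distance of try_square_mid from where it was at the start of the episode above 0.03 m).
It also fails if it takes over 131 s, if anything falls off the work surface, if the arm or the gripper's body presses on something with over 40 N, if the wrist force passes 120 N, or if a joint passes its speed limit or range.

## Working session

There is one attempt and no reset: what is moved stays moved. The work goes in short steps, Python scripts to look and compute and a tool call to move; the robot and the scene stay as the last step left them, time stands still between calls to the robot, and variables do not carry over. Pictures are saved under pics/ and viewed, about 12 in all and at most 16, crops included, and the job is handed in when it is done.

Besides the shell and the picture viewer there is one more tool, called after "Request:" as name(argument=value, ...), one argument or row to a line, values as JSON. apply_moves: Moves the arm, as the interface text tells. Its arguments: {"type":"object","properties":{"jaw":{"type":"array"},"translation":{"type":"array"},"angular":{"type":"array"},"newtons":{"type":"number"}},"required":["jaw","translation","angular"]}

```bash
mkdir -p pics; python3 - <<'E'
from workcell import observe, cams, bot
import cv2,numpy as np
s=observe(); print({k:np.round(v,3).tolist() for k,v in s.items()}, bot.nose_length)
for n in ["scene","top"]:
    f=cams.grab_frame(n); cv2.imwrite(f"pics/{n}0.png",f["pixels"][:,:,::-1])
    print(n,f["mtx"].tolist(),np.round(f["R"],4).tolist(),np.round(f["t"],4).tolist(), (-f["R"].T@f["t"]).round(3))
E
```

```text
{'clock': 0.0, 'qpos': [-1.218, 0.522, -0.036, 1.6, 0.021, 1.021, -0.113], 'qd': [-0.001, 0.0, -0.002, 0.0, 0.0, 0.001, 0.001], 'joint_efforts': [0.002, -92.709, 1.98, -36.994, 0.018, 0.008, -0.0], 'position': [0.256, 0.57, 0.25], 'tool_rot': [-1.572, -0.0, -0.423], 'force': [0.76, -0.186, 0.02], 'moment': [0.004, 0.018, 0.011], 'grip_width': 0.085} 0.019
scene [[382.9530497211385, 0.0, 320.0818071981754], [0.0, 382.9530497211385, 200.9185512375803], [0.0, 0.0, 1.0]] [[0.881, -0.4727, 0.0174], [-0.2237, -0.4488, -0.8652], [0.4168, 0.7583, -0.5012]] [-0.5031, 0.1424, 1.0295] [ 0.046 -0.955  0.648]
top [[413.6254796764167, 0.0, 314.7972225509461], [0.0, 413.6254796764167, 197.68259551243193], [0.0, 0.0, 1.0]] [[0.0111, -0.9999, -0.0046], [-0.9947, -0.0106, -0.102], [0.1019, 0.0057, -0.9948]] [-0.053, 0.5302, 1.4322] [ 0.382 -0.056  1.479]
```

View pics/scene0.png

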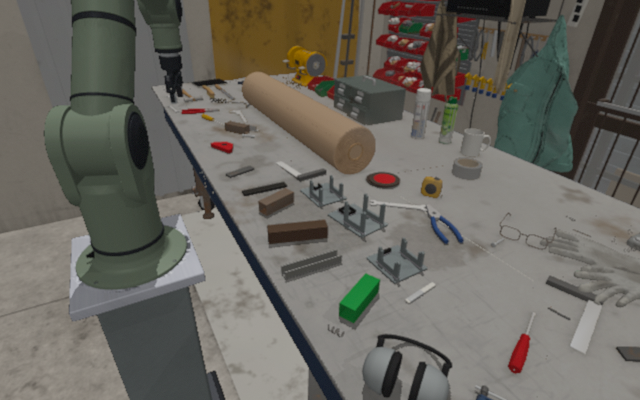

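View pics/top0.png

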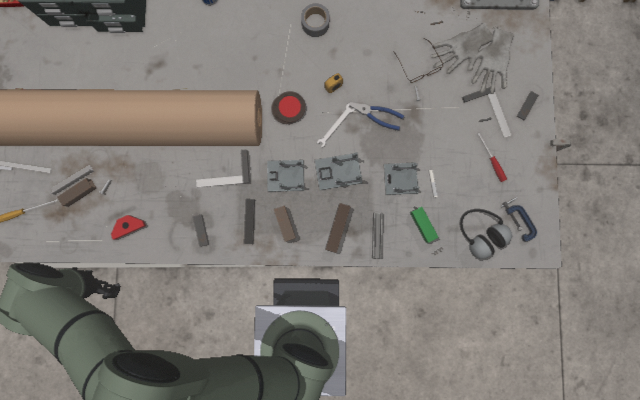

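The pieces show in the top view: short flat (201,230), long flat (250,221), short tube (287,224), long tube (339,228), channel (378,236). The racks are at (287,176), (340,172) and (402,179). Next is a close crop.

```bash
python3 - <<'E'
import cv2
i=cv2.imread("pics/top0.png")[142:272,185:450]
cv2.imwrite("pics/crop1.png",cv2.resize(i,None,fx=3,fy=3,interpolation=cv2.INTER_CUBIC))
E
```

```text
(no output)
```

View pics/crop1.png

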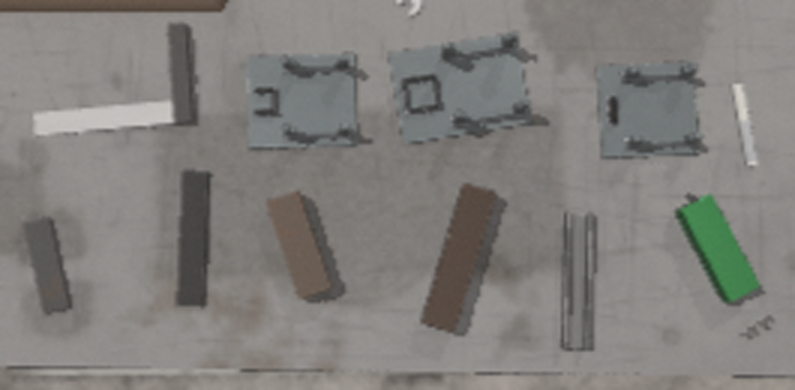

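Choices from crop 1 (crop pixels). The U-marker rack (300,100) is the channel rack, the square-ring rack (465,87) is the tube rack, and the oblong-marker rack (650,108) is the flat rack. The brown tubes are at (302,245) short and (462,258) long; the green block (718,248) is the decoy. The flats are at (48,265) short and (194,238) long; the try square's dark stock (182,75) could be mistaken for a flat but isn't one. The channel is at (578,280), and the soapstone is at (745,125).

```bash
cat > h.py <<'E'
import cv2,numpy as np
from workcell import observe, cams
def cast(f,uv,z):
    uv=np.atleast_2d(uv).astype(float)
    d=np.c_[uv,np.ones(len(uv))]@np.linalg.inv(f["mtx"]).T@f["R"]
    c=-f["R"].T@f["t"]
    return (c+d*((z-c[2])/d[:,2])[:,None])[:,:2]
def proj(f,X):
    p=(np.atleast_2d(X)@f["R"].T+f["t"])@f["mtx"].T
    return p[:,:2]/p[:,2:]
def rect(P):
    (c,wh,a)=cv2.minAreaRect((np.asarray(P)*1000).astype(np.float32))
    L=max(wh);W=min(wh); a=a if wh[0]>=wh[1] else a+90
    a=(a+90)%180-90
    return np.round(c,1),round(L,1),round(W,1),round(a,1)
E
python3 - <<'E'
from h import *
f=cams.grab_frame("top"); im=f["pixels"].astype(int)
hsv=cv2.cvtColor(f["pixels"],cv2.COLOR_RGB2HSV)
for (n,u,v,z) in [("fs",201,230,.008),("fl",250,221,.008),("ts",285,223,.04),("tl",338,226,.04),("ch",378,236,.025),("rc",290,176,.005),("rt",335,172,.005),("rf",400,179,.005)]:
    ref=np.median(im[v-1:v+2,u-1:u+2].reshape(-1,3),axis=0)
    m=(np.abs(im-ref).max(2)<(14 if n!="ch" else 35)).astype(np.uint8)
    k,l,st,_=cv2.connectedComponentsWithStats(m[v-35:v+35,u-35:u+35],connectivity=4)
    ys,xs=np.nonzero(l==l[35,35]) 
    P=cast(f,np.c_[xs+u-35,ys+v-35],z)
    print(n,ref,hsv[v,u],len(xs),*rect(P))
E
```

```text
fs [89. 88. 86.] [15 11 91] 292 [413.2 356.9] 113.2 36.9 16.3
fl [72. 70. 68.] [24 18 72] 417 [447.1 184.1] 156.6 34.1 -0.7
ts [106.  93.  84.] [ 13  57 107] 375 [438.4  58.8] 119.9 38.5 19.4
tl [88. 75. 67.] [11 60 89] 638 [ 424.3 -133. ] 167.9 53.8 -18.0
ch [119. 117. 115.] [ 15   9 118] 4601 [ 401.4 -269. ] 244.8 240.4 -89.4
rc [119. 123. 124.] [100  12 126] 2578 [582.1  44.4] 248.4 188.5 -89.4
rt [121. 125. 125.] [ 95  12 127] 2313 [ 594.6 -117.2] 248.4 181.5 -89.4
rf [116. 121. 121.] [ 90  11 120] 697 [ 605.2 -349.4] 128.7 112.4 85.8
```

Request:
apply_moves(
  jaw=[0.4,0.4,0.4,0.4,0.4],
  translation=[
    [0.04,-0.03,0.03],
    [0.07,-0.07,0.05],
    [0.1,-0.11,0.07],
    [0.13,-0.15,0.09],
    [0.15,-0.19,0.11],
  ],
  angular=[
    [0,0,6],
    [0,0,12],
    [0,0,18],
    [0,0,24.2],
    [0,0,24.2],
  ],
)

```text
clock: 0.65
position: [0.3993, 0.3927, 0.3534]
tool_rot: [-1.571, 0.0, 0.003]
force: [1.4, -0.0, -0.2]
grip_width: 0.06
```

Request:
apply_moves(
  jaw=[0.4,0.4,0.4,0.4,0.4],
  translation=[
    [0.01,-0.048,0],
    [0.02,-0.096,0],
    [0.03,-0.144,0.0],
    [0.04,-0.192,0.0],
    [0.05,-0.24,0.0],
  ],
  angular=[
    [0,0,0],
    [0,0,0],
    [0,0,0],
    [0,0,0],
    [0,0,0],
  ],
)

```text
clock: 1.15
position: [0.4481, 0.1525, 0.353]
tool_rot: [-1.571, -0.0, -0.0]
force: [1.6, 0.5, 0.1]
grip_width: 0.0599
```

Request:
apply_moves(
  jaw=[0.4,0.4,0.4,0.4,0.4],
  translation=[
    [0,-0.048,0],
    [0.0,-0.096,0],
    [0.0,-0.144,0.0],
    [0.0,-0.17,0.0],
    [0.0,-0.17,0.0],
  ],
  angular=[
    [0,0,0],
    [0,0,0],
    [0,0,0],
    [0,0,0],
    [0,0,0],
  ],
)

```text
clock: 1.65
position: [0.4478, -0.019, 0.3531]
tool_rot: [-1.571, -0.0, -0.006]
force: [0.1, -0.5, -0.1]
grip_width: 0.0596
```

```bash
python3 - <<'E'
from h import *
s=observe(); print({k:np.round(v,3).tolist() for k,v in s.items()})
f=cams.grab_frame("wrist"); cv2.imwrite("pics/w1.png",f["pixels"][:,:,::-1])
np.savez("w1.npz",**f)
print((-f["R"].T@f["t"]).round(3),f["R"].round(2).tolist())
E
```

```text
{'clock': 1.65, 'qpos': [-0.251, 0.122, 0.18, 1.906, -0.023, 1.116, 1.502], 'qd': [-0.05, 0.006, -0.062, -0.007, -0.011, -0.002, -0.071], 'joint_efforts': [2.941, -51.23, 3.807, -38.659, 0.182, 0.017, 1.704], 'position': [0.448, -0.019, 0.353], 'tool_rot': [-1.571, -0.0, -0.006], 'force': [0.132, -0.486, -0.074], 'moment': [0.084, -0.001, 0.019], 'grip_width': 0.06}
[ 0.366 -0.018  0.477] [[0.01, 1.0, -0.0], [0.95, -0.01, 0.32], [0.32, -0.0, -0.95]]
```

View pics/w1.png

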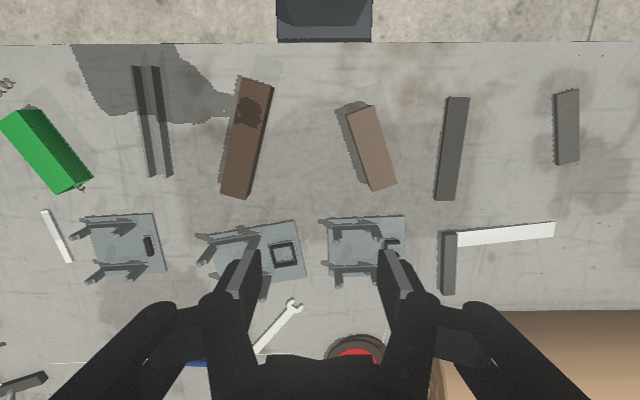

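The wrist view shows all the pieces and racks clearly: channel (153,122), long tube (246,138), short tube (369,147), long flat (452,148), short flat (566,127), and racks at (125,245), (250,255) and (365,250).

```bash
python3 - <<'E'
from h import *
f=cams.grab_frame("top"); im=cv2.imread("pics/top0.png")[:,:,::-1].astype(int)
m=cv2.medianBlur(((im[:,:,2]-im[:,:,0])>=2).astype(np.uint8),3)
def marker(u,v,r=8):
    return
for n,u0,u1,v0,v1 in [("rc",262,309,154,197),("rt",312,368,148,195),("rf",380,424,158,200)]:
    ys,xs=np.nonzero(m[v0:v1,u0:u1]); P=cast(f,np.c_[xs+u0,ys+v0],.004)
    print(n,len(xs),*rect(P),P.min(0).round(3),P.max(0).round(3))
    g=im[v0:v1,u0:u1].sum(2); ys,xs=np.nonzero(g<225); print(sorted(zip((xs+u0).tolist(),(ys+v0).tolist()))[:40])
w=dict(np.load("w1.npz"));im=w["pixels"].astype(int)
for (n,u,v,z,t) in [("fs",566,120,.008,22),("fl",452,148,.008,18),("ts",372,147,.04,18),("tl",250,150,.04,24)]:
    ref=np.median(im[v-1:v+2,u-1:u+2].reshape(-1,3),axis=0)
    mm=cv2.morphologyEx((np.abs(im-ref).max(2)<t).astype(np.uint8),cv2.MORPH_CLOSE,np.ones((5,5)))
    k,l,_,_=cv2.connectedComponentsWithStats(mm,connectivity=4)
    ys,xs=np.nonzero(l==l[v,u]); print(n,ref,len(xs),*rect(cast(w,np.c_[xs,ys],z)))
# zoom of wrist view: left half, x2
cv2.imwrite("pics/w1z.png",cv2.resize(w["pixels"][50:300,20:420,::-1],None,fx=2,fy=2,interpolation=cv2.INTER_CUBIC))
E
```

```text
rc 997 [614.3  61.4] 130.2 109.5 -89.2 [ 0.559 -0.004] [0.67  0.127]
[(270, 172), (270, 179), (271, 172), (271, 179), (272, 172), (272, 173), (272, 179), (272, 180), (273, 172), (273, 179), (273, 180), (274, 172), (274, 179), (275, 172), (275, 178), (275, 179), (276, 172), (276, 179), (276, 180), (277, 173), (277, 177), (280, 163), (280, 164), (281, 163), (281, 164), (281, 186), (282, 164), (282, 165), (282, 186), (282, 187), (282, 188), (283, 164), (283, 165), (283, 166), (283, 186), (283, 187), (284, 166), (284, 187), (284, 188), (285, 166)]
rt 1197 [ 631.2 -129.4] 154.9 110.9 -79.9 [ 0.565 -0.213] [ 0.697 -0.046]
[(319, 171), (320, 168), (320, 169), (320, 170), (320, 171), (320, 176), (321, 168), (321, 169), (321, 176), (322, 168), (322, 169), (322, 178), (322, 179), (323, 168), (323, 169), (323, 178), (323, 179), (324, 168), (324, 169), (324, 178), (324, 179), (325, 168), (325, 178), (325, 179), (326, 168), (327, 167), (327, 168), (327, 178), (328, 167), (328, 168), (328, 177), (328, 178), (329, 167), (329, 168), (329, 177), (329, 178), (330, 168), (330, 169), (330, 170), (330, 177)]
rf 931 [ 607.  -356.3] 118.0 110.4 -86.5 [ 0.549 -0.417] [ 0.663 -0.296]
[(388, 175), (388, 176), (388, 179), (388, 180), (389, 174), (389, 175), (389, 176), (389, 177), (389, 178), (389, 179), (389, 180), (389, 181), (389, 182), (390, 175), (390, 176), (390, 177), (390, 178), (390, 179), (390, 180), (390, 181), (390, 182), (394, 166), (394, 167), (394, 168), (394, 169), (395, 167), (395, 168), (395, 169), (395, 189), (395, 190), (396, 167), (396, 168), (396, 189), (396, 190), (396, 191), (397, 166), (397, 167), (397, 169), (397, 190), (398, 169)]
fs [113. 111. 106.] 2143 [411.3 358.8] 119.8 49.9 15.5
fl [93. 91. 86.] 2434 [443.8 183.6] 161.0 37.3 -0.6
ts [132. 117. 103.] 2296 [437.1  59. ] 120.8 43.0 18.1
tl [100.  85.  73.] 3606 [ 424.  -127.7] 170.2 52.0 -16.6
```

View pics/w1z.png

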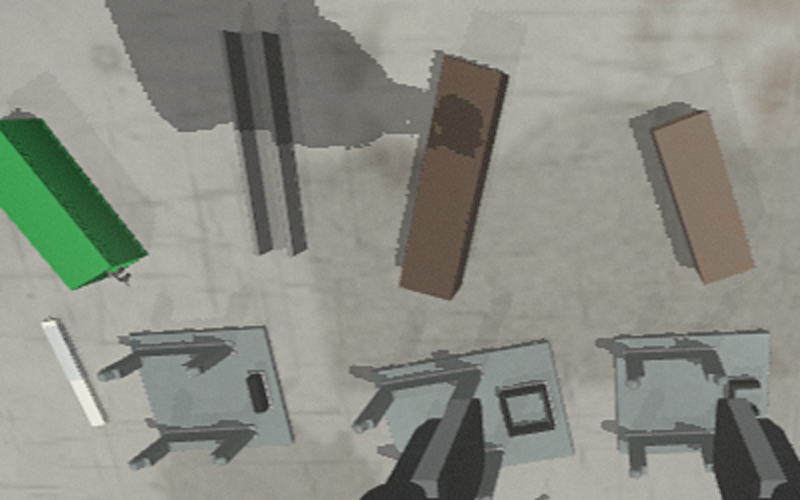

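```bash
python3 - <<'E'
from h import *
f=cams.grab_frame("top"); w=dict(np.load("w1.npz"))
for n,mk,d,a,h,tips in [("rc",(273.3,176),62,0.8,.061,None),("rt",(325.3,173.2),75,10.1,.077,None),("rf",(389.3,178.2),55,3.5,.055,[(105,378),(143,465),(195,370),(222,460)])]:
    M=cast(f,mk,.018)[0]*1000
    a=np.radians(a); xh=np.array([-np.sin(a),np.cos(a)])
    print(n,"marker",M.round(1),"seat",(M-d*xh).round(1))
    if tips: print(cast(w,np.array(tips)/2+[20,50],h).round(3).tolist())
# rf marker in wrist
print("rf mk wrist",cast(w,np.array([257,392])/2+[20,50],.018).round(3), "rt",cast(w,np.array([526,408])/2+[20,50],.018).round(3))
print("ch +y edge top",cast(w,np.array([(262,33),(290,253)])/2+[20,50],.025).round(3).tolist(),"bot",cast(w,np.array([(278,33),(306,253)])/2+[20,50],0).round(3).tolist(), "top0",cast(f,[(378.2,235.7)],.02).round(3), cast(f,[(185+565/3,142+213/3),(185+565/3,142+350/3),(185+596/3,142+213/3),(185+596/3,142+350/3)],.025).round(3).tolist())
im=w["pixels"].astype(int); ref=im[150,250]
mm=((im[:,:,0]-im[:,:,2]>=18)&(im[:,:,0]>70)).astype(np.uint8)
for u,v in [(250,150),(372,147)]:
    l=cv2.connectedComponents(mm,connectivity=4)[1]; ys,xs=np.nonzero(l==l[v,u]); print("tube w",len(xs),*rect(cast(w,np.c_[xs,ys],.04)))
i0=cv2.imread("pics/top0.png")[:,:,::-1].astype(int); mm=((i0[:,:,0]-i0[:,:,2]>=15)).astype(np.uint8); l=cv2.connectedComponents(mm,connectivity=4)[1]
for u,v in [(338,226),(285,223)]:
    ys,xs=np.nonzero(l==l[v,u]); print("tube top",len(xs),*rect(cast(f,np.c_[xs,ys],.04)))
E
```

```text
rc marker [607.9 101.8] seat [608.8  39.8]
rt marker [620.  -83.7] seat [ 633.1 -157.6]
rf marker [ 604.3 -311.9] seat [ 607.7 -366.8]
[[0.568, -0.399], [0.646, -0.389], [0.562, -0.328], [0.642, -0.324]]
rf mk wrist [[ 0.6   -0.307]] rt [[ 0.616 -0.081]]
ch +y edge top [[0.323, -0.249], [0.478, -0.256]] bot [[0.32, -0.25], [0.484, -0.256]] top0 [[ 0.4   -0.271]] [[0.479, -0.254], [0.32, -0.253], [0.479, -0.29], [0.32, -0.289]]
tube w 2776 [ 424.8 -127. ] 169.2 40.5 -16.6
tube w 2384 [436.1  58.5] 122.8 41.3 20.2
tube top 540 [ 427.2 -127.7] 168.5 38.5 -16.6
tube top 402 [440.1  58.8] 121.0 41.7 19.4
```

Request:
apply_moves(
  jaw=[0.6,0.6,0.6,0.6,0.6],
  translation=[
    [-0.005,-0.025,-0.04],
    [-0.01,-0.05,-0.08],
    [-0.015,-0.08,-0.12],
    [-0.02,-0.1,-0.16],
    [-0.022,-0.108,-0.19],
  ],
  angular=[
    [0,0,-4],
    [0,0,-8],
    [0,0,-12],
    [0,0,-16.6],
    [0,0,-16.6],
  ],
)

```text
clock: 2.3
position: [0.4253, -0.1239, 0.1609]
tool_rot: [-1.572, 0.001, -0.293]
force: [1.4, 1.0, 0.3]
grip_width: 0.0684
```

Request:
apply_moves(
  jaw=[0.6,0.6,0.6],
  translation=[
    [0,0,-0.04],
    [0,0,-0.06],
    [0,0,-0.06],
  ],
  angular=[
    [0,0,0],
    [0,0,0],
    [0,0,0],
  ],
)

```text
clock: 2.6
position: [0.4251, -0.1222, 0.1008]
tool_rot: [-1.571, 0.004, -0.289]
force: [-0.7, -0.0, -0.0]
grip_width: 0.068
```

```bash
python3 - <<'E'
from h import *
s=observe(); print(s["clock"],s["position"],s["tool_rot"],s["qpos"].__repr__())
f=cams.grab_frame("wrist"); cv2.imwrite("pics/w2.png",f["pixels"][:,:,::-1])
np.savez("w2.npz",**f)
print(proj(f,[[.426,-.127,.04]]),proj(f,[s["position"]]))
E
```

```text
2.6 [ 0.4251464  -0.12221315  0.10079769] [-1.5711417   0.00448281 -0.28868574] array([-0.00295481,  0.50779067,  0.1919317 ,  2.19058278, -0.20910784,
        0.46432621,  1.63528802])
[[312.22065745 232.30579503]] [[318.63076118 281.33563907]]
```

View pics/w2.png

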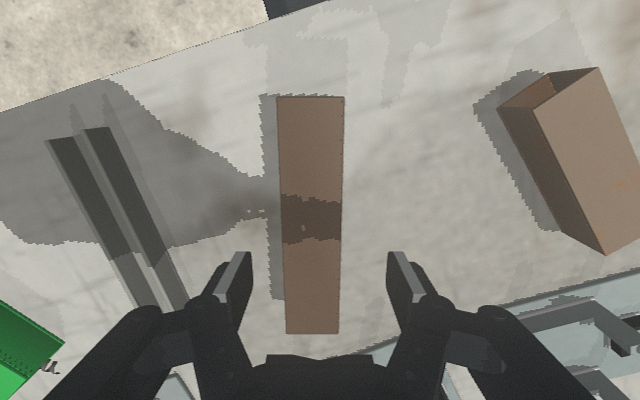

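The wrist view at 0.10 m shows the long tube straight between the open fingers (u≈312, ends at rows 97 and 333). It matches the estimate, so I descend and grip.

Request:
apply_moves(
  jaw=[0.6,0.6,0.6,-0.5,-0.5],
  translation=[
    [0.0,-0.004,-0.04],
    [0.0,-0.004,-0.075],
    [0.0,-0.004,-0.075],
    [0.0,-0.004,-0.075],
    [0.0,-0.004,-0.075],
  ],
  angular=[
    [0,0,0],
    [0,0,0],
    [0,0,0],
    [0,0,0],
    [0,0,0],
  ],
  newtons=60,
)

```text
clock: 3.15
position: [0.4273, -0.1275, 0.03]
tool_rot: [-1.571, -0.003, -0.29]
force: [-1.0, -3.9, 0.6]
grip_width: 0.04
```

Request:
apply_moves(
  jaw=[-0.5,-0.5,-0.5,-0.5],
  translation=[
    [0,0,0],
    [0,0,0],
    [0,0,0.04],
    [0,0,0.08],
  ],
  angular=[
    [0,0,0],
    [0,0,0],
    [0,0,0],
    [0,0,0],
  ],
)

```text
clock: 3.55
position: [0.4259, -0.1273, 0.1101]
tool_rot: [-1.571, 0.0, -0.29]
force: [1.7, 0.1, -3.9]
grip_width: 0.0389
```

Request:
apply_moves(
  jaw=[-0.5,-0.5,-0.5,-0.5,-0.5],
  translation=[
    [0.03,0,0.03],
    [0.07,-0.01,0.05],
    [0.11,-0.018,0.06],
    [0.155,-0.023,0.06],
    [0.205,-0.029,0.06],
  ],
  angular=[
    [0,0,5],
    [0,0,12],
    [0,0,19],
    [0,0,26.7],
    [0,0,26.7],
  ],
)

```text
clock: 4.05
position: [0.6323, -0.1568, 0.1713]
tool_rot: [-1.572, -0.003, 0.181]
force: [0.6, -0.8, -3.4]
grip_width: 0.0393
```

Request:
apply_moves(
  jaw=[-0.5],
  translation=[
    [0,0,0],
  ],
  angular=[
    [0,0,0],
  ],
)

```text
clock: 4.15
position: [0.6359, -0.1562, 0.1699]
tool_rot: [-1.573, -0.005, 0.177]
force: [-0.7, 0.8, -4.2]
grip_width: 0.0389
```

```bash
python3 - <<'E'
from h import *
g=dict(np.load("w2.npz")); print("tl along",cast(g,[(311,97),(312,333)],.04).mean(0))
s=observe(); print(s["clock"],s["position"],s["tool_rot"])
f=cams.grab_frame("wrist"); cv2.imwrite("pics/w3.png",f["pixels"][:,:,::-1])
np.savez("w3.npz",**f)
a=.176; R=np.array([[np.cos(a),-np.sin(a)],[np.sin(a),np.cos(a)]])
print([proj(f,[*(np.array([.632,-.156])+R@[dl,dx]),.077])[0].round(0).tolist() for dl in(-.04,.04) for dx in (-.029,.029)])
E
```

```text
tl along [ 0.42455991 -0.12701762]
4.15 [ 0.63586367 -0.15622528  0.16993638] [-1.57265745 -0.00492678  0.17732737]
[[279.0, 154.0], [360.0, 154.0], [284.0, 253.0], [356.0, 253.0]]
```

View pics/w3.png

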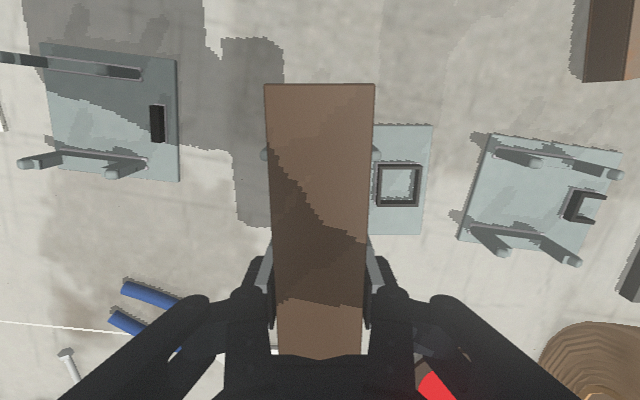

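Prong tips show at (264,154) and (376,154), symmetric about the tube and at the predicted row. Lower and release.

Request:
apply_moves(
  jaw=[-0.5,-0.5,-0.5,-0.5,-0.5],
  translation=[
    [-0.003,0,-0.04],
    [-0.003,0,-0.075],
    [-0.003,0,-0.1],
    [-0.003,0,-0.113],
    [-0.003,0,-0.113],
  ],
  angular=[
    [0,0,0],
    [0,0,0],
    [0,0,0],
    [0,0,0],
    [0,0,0],
  ],
)

```text
clock: 4.7
position: [0.6274, -0.1562, 0.0558]
tool_rot: [-1.571, 0.0, 0.176]
force: [-0.2, -0.2, -3.0]
grip_width: 0.0389
```

```bash
python3 - <<'E'
from h import *
g=dict(np.load("w3.npz")); print("rt mk",cast(g,(398,185),.018),"rf mk",cast(g,(157,124),.018),"rc mk",cast(g,(582,206),.018), "rf edges",cast(g,[(180,60),(178,181)],.004))
s=observe(); print(s["clock"],s["position"],s["force"])
E
```

```text
rt mk [[ 0.61889701 -0.08307502]] rf mk [[ 0.60217053 -0.30802663]] rc mk [[0.60790039 0.09748341]] rf edges [[ 0.54577135 -0.29558897]
 [ 0.65671915 -0.29418538]]
4.7 [ 0.62741993 -0.15621804  0.05577483] [-0.18729388 -0.19848094 -3.02287044]
```

Request:
apply_moves(
  jaw=[-0.5,-0.5,0.3,0.3,0.3],
  translation=[
    [0.004,0,0],
    [0.004,0,-0.001],
    [0.004,0,-0.001],
    [0.004,0,-0.001],
    [0.004,0,-0.001],
  ],
  angular=[
    [0,0,0],
    [0,0,0],
    [0,0,0],
    [0,0,0],
    [0,0,0],
  ],
)

```text
clock: 5.2
position: [0.6319, -0.1565, 0.0543]
tool_rot: [-1.571, -0.0, 0.176]
force: [0.1, -0.6, -0.0]
grip_width: 0.0552
```

Request:
apply_moves(
  jaw=[0.4,0.4,0.4,0.5,0.5],
  translation=[
    [0,0,0],
    [0,0,0.03],
    [0,0,0.07],
    [0,0,0.11],
    [-0.02,0.02,0.14],
  ],
  angular=[
    [0,0,0],
    [0,0,0],
    [0,0,0],
    [0,0,0],
    [0,0,0],
  ],
)

```text
clock: 5.7
position: [0.613, -0.1385, 0.1964]
tool_rot: [-1.573, -0.003, 0.173]
force: [-1.0, 0.6, 0.7]
grip_width: 0.0639
```

```bash
python3 - <<'E'
from h import *
s=observe(); print(s["clock"],s["position"],s["tool_rot"])
f=cams.grab_frame("wrist"); cv2.imwrite("pics/w4.png",f["pixels"][:,:,::-1]); np.savez("w4.npz",**f)
E
```

```text
5.7 [ 0.61302917 -0.13853075  0.19635465] [-1.57290084 -0.00256113  0.1732646 ]
```

View pics/w4.png

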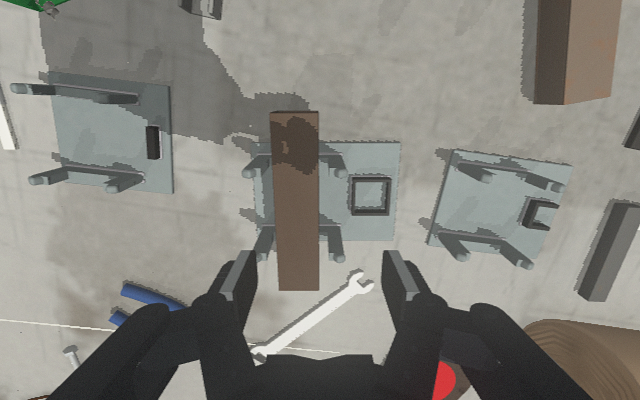

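The long tube lies in both notches, ends at rows 111 and 290. Next is the short tube.

Request:
apply_moves(
  jaw=[0.6,0.6,0.6,0.6,0.6],
  translation=[
    [-0.03,0.035,0],
    [-0.06,0.07,0],
    [-0.09,0.105,0],
    [-0.12,0.14,-0.01],
    [-0.15,0.175,-0.02],
  ],
  angular=[
    [0,0,3],
    [0,0,6],
    [0,0,9.6],
    [0,0,9.6],
    [0,0,9.6],
  ],
)

```text
clock: 6.25
position: [0.4606, 0.0397, 0.1741]
tool_rot: [-1.571, -0.001, 0.343]
force: [0.8, 2.1, -0.8]
grip_width: 0.0682
```

Request:
apply_moves(
  jaw=[0.6,0.6,0.6,0.6],
  translation=[
    [-0.025,0.022,-0.03],
    [-0.025,0.022,-0.06],
    [-0.025,0.022,-0.085],
    [-0.025,0.022,-0.085],
  ],
  angular=[
    [0,0,0],
    [0,0,0],
    [0,0,0],
    [0,0,0],
  ],
)

```text
clock: 6.65
position: [0.4354, 0.0605, 0.087]
tool_rot: [-1.57, 0.004, 0.344]
force: [-0.4, -0.6, 1.2]
grip_width: 0.0685
```

```bash
python3 - <<'E'
from h import *
g=dict(np.load("w4.npz"))
print("tl ends",cast(g,[(294,111),(299,290)],.065).round(3).tolist(),cast(g,[(294,111),(299,290)],.065).mean(0).round(4))
print("rc base",cast(g,[(453,150),(430,245),(570,165),(546,260)],.004).round(3).tolist(),"mk",cast(g,(540,213),.018).round(3))
print("rf right",cast(g,[(170,84),(173,192)],.004).round(3).tolist(),"mk",cast(g,(153.5,142),.018).round(3), "tips",cast(g,[(37,180),(112,187)],.055).round(3).tolist())
s=observe(); print(s["clock"],s["position"],s["tool_rot"])
f=cams.grab_frame("wrist"); im=f["pixels"].astype(int); cv2.imwrite("pics/w5.png",f["pixels"][:,:,::-1]); np.savez("w5.npz",**f)
u,v=proj(f,[.438,.0588,.04])[0].astype(int); print(u,v)
l=cv2.connectedComponents(((im[:,:,0]-im[:,:,2]>=18)&(im[:,:,0]>70)).astype(np.uint8),connectivity=4)[1]; ys,xs=np.nonzero(l==l[v,u]); print(len(xs),*rect(cast(f,np.c_[xs,ys],.04)))
E
```

```text
tl ends [[0.545, -0.171], [0.713, -0.141]] [ 0.6291 -0.1558]
rc base [[0.559, -0.006], [0.669, 0.002], [0.553, 0.121], [0.665, 0.143]] mk [[0.606 0.1  ]]
rf right [[0.544, -0.298], [0.656, -0.293]] mk [[ 0.601 -0.307]] tips [[0.646, -0.392], [0.641, -0.325]]
6.65 [0.43544959 0.06054802 0.0870272 ] [-1.57046691  0.00389573  0.34406716]
314 240
11365 [435.3  58.3] 124.1 40.4 20.0
```

Request:
apply_moves(
  jaw=[0.6,0.6,0.6,-0.5,-0.5],
  translation=[
    [0.001,-0.002,-0.035],
    [0.001,-0.002,-0.057],
    [0.001,-0.002,-0.057],
    [0.001,-0.002,-0.057],
    [0.001,-0.002,-0.057],
  ],
  angular=[
    [0,0,0],
    [0,0,0],
    [0,0,0],
    [0,0,0],
    [0,0,0],
  ],
)

```text
clock: 7.2
position: [0.4387, 0.0587, 0.0336]
tool_rot: [-1.571, -0.002, 0.343]
force: [0.0, 0.0, 0.7]
grip_width: 0.0402
```

Request:
apply_moves(
  jaw=[-0.5,-0.5,-0.5,-0.5,-0.5],
  translation=[
    [0,0,0],
    [0,0,0.0],
    [0,0,0.05],
    [0,0,0.1],
    [0,0,0.15],
  ],
  angular=[
    [0,0,0],
    [0,0,0],
    [0,0,0],
    [0,0,0],
    [0,0,0],
  ],
)

```text
clock: 7.7
position: [0.4374, 0.0584, 0.1849]
tool_rot: [-1.571, -0.001, 0.343]
force: [2.1, 0.4, -2.0]
grip_width: 0.0389
```

```bash
python3 - <<'E'
from h import *
s=observe(); print(s["clock"],s["position"],s["tool_rot"],s["force"],s["grip_width"])
E
```

```text
7.7 [0.43736339 0.05840472 0.18489965] [-1.57078444e+00 -5.34829931e-04  3.43167479e-01] [ 2.10678661  0.43650289 -2.04724693] 0.03887980454104177
```

Request:
apply_moves(
  jaw=[-0.5,-0.5,-0.5,-0.5,-0.5],
  translation=[
    [0.03,-0.035,0.01],
    [0.06,-0.07,0.01],
    [0.09,-0.1,0.01],
    [0.12,-0.135,0.01],
    [0.15,-0.17,0.01],
  ],
  angular=[
    [0,0,-3],
    [0,0,-6],
    [0,0,-9.6],
    [0,0,-9.6],
    [0,0,-9.6],
  ],
)

```text
clock: 8.2
position: [0.5888, -0.1127, 0.1937]
tool_rot: [-1.571, -0.002, 0.176]
force: [0.5, 0.5, -1.9]
grip_width: 0.039
```

Request:
apply_moves(
  jaw=[-0.5,-0.5,-0.5,-0.5],
  translation=[
    [0.03,-0.03,0],
    [0.043,-0.045,0],
    [0.043,-0.045,-0.02],
    [0.043,-0.045,-0.02],
  ],
  angular=[
    [0,0,0],
    [0,0,0],
    [0,0,0],
    [0,0,0],
  ],
)

```text
clock: 8.6
position: [0.6297, -0.1565, 0.1711]
tool_rot: [-1.57, 0.002, 0.175]
force: [-1.4, 0.5, -2.9]
grip_width: 0.0387
```

```bash
python3 - <<'E'
from h import *
s=observe(); print(s["clock"],s["position"],s["tool_rot"],s["force"],s["grip_width"])
E
```

```text
8.6 [ 0.62968419 -0.15651659  0.17111268] [-1.5697679   0.00232477  0.17510325] [-1.38821567  0.53051296 -2.89825385] 0.03873009843550542
```

Request:
apply_moves(
  jaw=[-0.5,-0.5,-0.5,-0.5,-0.5],
  translation=[
    [0.001,0,-0.03],
    [0.001,0,-0.055],
    [0.001,0,-0.068],
    [0.001,0,-0.0715],
    [0.001,0,-0.0715],
  ],
  angular=[
    [0,0,0],
    [0,0,0],
    [0,0,0],
    [0,0,0],
    [0,0,0],
  ],
)

```text
clock: 9.1
position: [0.632, -0.1562, 0.1014]
tool_rot: [-1.571, -0.0, 0.176]
force: [0.9, 0.4, -2.8]
grip_width: 0.0392
```

Request:
apply_moves(
  jaw=[-0.5,0.3,0.3,0.3],
  translation=[
    [0,0,0],
    [0,0,0],
    [0,0,0],
    [0,0,0],
  ],
  angular=[
    [0,0,0],
    [0,0,0],
    [0,0,0],
    [0,0,0],
  ],
)

```text
clock: 9.5
position: [0.6321, -0.1565, 0.101]
tool_rot: [-1.571, -0.001, 0.176]
force: [-0.7, 0.2, 0.3]
grip_width: 0.0558
```

Request:
apply_moves(
  jaw=[0.4,0.4,0.4,0.2,0.2],
  translation=[
    [0,0,0],
    [0,0,0.04],
    [0,0,0.08],
    [-0.03,-0.01,0.1],
    [-0.07,-0.02,0.11],
  ],
  angular=[
    [0,0,0],
    [0,0,0],
    [0,0,0],
    [0,0,0],
    [0,0,0],
  ],
)

```text
clock: 10.0
position: [0.5625, -0.1764, 0.2123]
tool_rot: [-1.572, -0.003, 0.177]
force: [-0.3, -1.0, 0.2]
grip_width: 0.0515
```

```bash
python3 - <<'E'
from h import *
s=observe(); print(s["clock"],s["position"],s["tool_rot"])
f=cams.grab_frame("wrist"); cv2.imwrite("pics/w6.png",f["pixels"][:,:,::-1]); np.savez("w6.npz",**f)
print(proj(f,[.40,-.269,.02]))
E
```

```text
10.0 [ 0.56248278 -0.17640976  0.21227245] [-1.57196477 -0.00298203  0.17704013]
[[248.45472207 -13.55264237]]
```

View pics/w6.png

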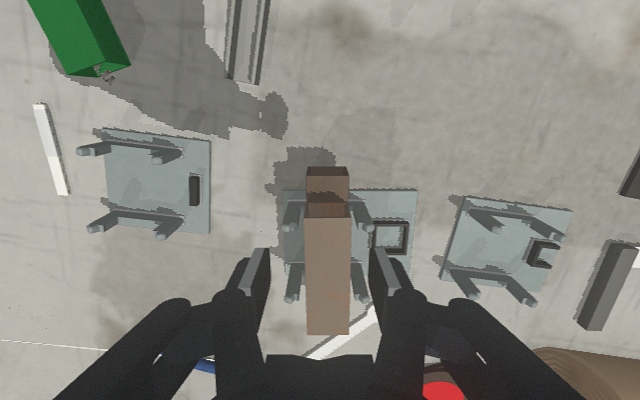

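The short tube sits flat on the long one; its ends show at rows 217 and 334. Next is the channel.

Request:
apply_moves(
  jaw=[0.3,0.3,0.3,0.3,0.3],
  translation=[
    [-0.035,-0.02,-0.01],
    [-0.07,-0.04,-0.02],
    [-0.11,-0.06,-0.03],
    [-0.14,-0.08,-0.05],
    [-0.161,-0.093,-0.08],
  ],
  angular=[
    [0,0,-6],
    [0,0,-11.6],
    [0,0,-11.6],
    [0,0,-11.6],
    [0,0,-11.6],
  ],
)

```text
clock: 10.55
position: [0.3994, -0.271, 0.1311]
tool_rot: [-1.572, -0.002, -0.028]
force: [1.0, -0.0, -1.4]
grip_width: 0.0555
```

Request:
apply_moves(
  jaw=[0.3,0.3,0.3],
  translation=[
    [0,0,-0.03],
    [0,0,-0.05],
    [0,0,-0.05],
  ],
  angular=[
    [0,0,0],
    [0,0,0],
    [0,0,0],
  ],
)

```text
clock: 10.85
position: [0.3997, -0.269, 0.0787]
tool_rot: [-1.569, 0.003, -0.027]
force: [-0.7, -0.8, 0.4]
grip_width: 0.0559
```

```bash
python3 - <<'E'
from h import *
g=dict(np.load("w6.npz")); E=cast(g,[(328,217),(328,334)],.105); print("ts",E.round(3).tolist(),E.mean(0))
s=observe(); print(s["clock"],s["position"],s["tool_rot"])
f=cams.grab_frame("wrist"); cv2.imwrite("pics/w7.png",f["pixels"][:,:,::-1]); np.savez("w7.npz",**f)
print(proj(f,[.40,-.269,.025]))
E
```

```text
ts [[0.572, -0.167], [0.689, -0.145]] [ 0.63017887 -0.15580777]
10.85 [ 0.39972275 -0.2689765   0.07870005] [-1.56930035  0.00307601 -0.02702864]
[[318.27171969 234.00804677]]
```

View pics/w7.png

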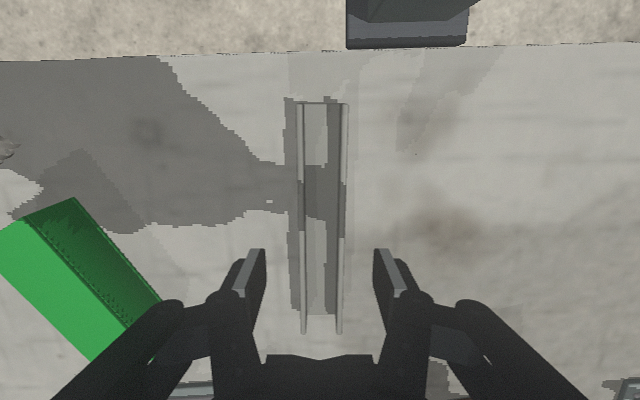

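The channel is centred between the fingers (u≈322, rows 103–334).

Request:
apply_moves(
  jaw=[0.3,0.3,0.3,0.3,-0.7],
  translation=[
    [0.001,0.001,-0.03],
    [0.001,0.001,-0.05],
    [0.001,0.001,-0.057],
    [0.001,0.001,-0.057],
    [0.001,0.001,-0.057],
  ],
  angular=[
    [0,0,0],
    [0,0,0],
    [0,0,0],
    [0,0,0],
    [0,0,0],
  ],
  newtons=50,
)

```text
clock: 11.4
position: [0.4023, -0.2687, 0.0246]
tool_rot: [-1.571, -0.001, -0.027]
force: [-0.3, 0.9, 0.4]
grip_width: 0.0422
```

Request:
apply_moves(
  jaw=[-0.7,-0.7,-0.7],
  translation=[
    [0,0,0],
    [0,0,0],
    [0,0,0],
  ],
  angular=[
    [0,0,0],
    [0,0,0],
    [0,0,0],
  ],
)

```text
clock: 11.7
position: [0.4024, -0.2687, 0.0248]
tool_rot: [-1.572, -0.002, -0.027]
force: [-1.9, 1.8, 12.7]
grip_width: 0.0289
```

Request:
apply_moves(
  jaw=[-0.7,-0.7,-0.7,-0.7,-0.7],
  translation=[
    [0,0,0.04],
    [0,0,0.09],
    [0,0,0.14],
    [0,0,0.18],
    [0,0,0.18],
  ],
  angular=[
    [0,0,0],
    [0,0,0],
    [0,0,0],
    [0,0,0],
    [0,0,0],
  ],
)

```text
clock: 12.2
position: [0.4036, -0.2695, 0.209]
tool_rot: [-1.574, -0.008, -0.027]
force: [0.2, -0.3, -3.6]
grip_width: 0.029
```

```bash
python3 - <<'E'
from h import *
g=dict(np.load("w7.npz")); E=cast(g,[(322.5,103),(322.5,334)],.025); print("ch",E.round(3).tolist(),E.mean(0))
s=observe(); print(s["clock"],s["position"],s["tool_rot"])
E
```

```text
ch [[0.32, -0.264], [0.479, -0.268]] [ 0.39964914 -0.26627117]
12.2 [ 0.40355194 -0.26947557  0.20895472] [-1.57396309 -0.00795458 -0.02692253]
```

Request:
apply_moves(
  jaw=[-0.7,-0.7,-0.7,-0.7,-0.7],
  translation=[
    [0.025,0.038,0],
    [0.05,0.076,0],
    [0.075,0.114,0],
    [0.1,0.152,0],
    [0.125,0.19,0],
  ],
  angular=[
    [0,0,1],
    [0,0,2],
    [0,0,3.5],
    [0,0,3.5],
    [0,0,3.5],
  ],
)

```text
clock: 12.7
position: [0.5273, -0.0767, 0.2036]
tool_rot: [-1.571, -0.0, 0.034]
force: [1.8, -1.6, -1.8]
grip_width: 0.0288
```

Request:
apply_moves(
  jaw=[-0.7,-0.7,-0.7,-0.7,-0.7],
  translation=[
    [0.025,0.035,0],
    [0.05,0.075,0],
    [0.08,0.112,-0.01],
    [0.083,0.118,-0.04],
    [0.083,0.118,-0.05],
  ],
  angular=[
    [0,0,0],
    [0,0,0],
    [0,0,0],
    [0,0,0],
    [0,0,0],
  ],
)

```text
clock: 13.2
position: [0.6088, 0.0415, 0.1508]
tool_rot: [-1.571, 0.003, 0.037]
force: [-1.1, -0.5, -2.8]
grip_width: 0.0289
```

```bash
python3 - <<'E'
from h import *
s=observe(); print(s["clock"],s["position"],s["tool_rot"],s["force"])
f=cams.grab_frame("wrist"); cv2.imwrite("pics/w8.png",f["pixels"][:,:,::-1]); np.savez("w8.npz",**f)
E
```

```text
13.2 [0.60879258 0.04147842 0.1507857 ] [-1.57073975  0.00336142  0.03729326] [-1.05984637 -0.45095424 -2.77043375]
```

View pics/w8.png

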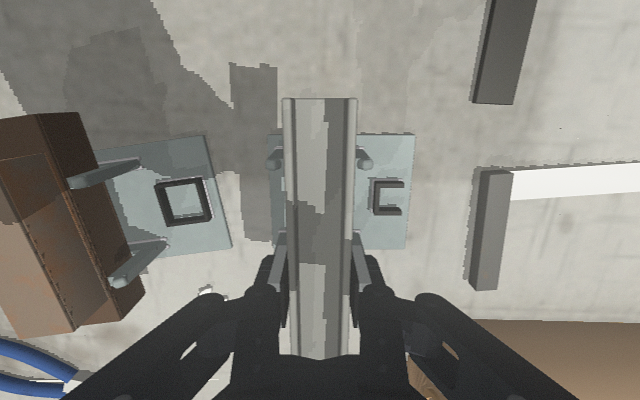

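Front prong tips at (274,158) and (365,158) sit evenly about the held channel (u≈320).

Request:
apply_moves(
  jaw=[-0.7,-0.7,-0.7,-0.7,-0.7],
  translation=[
    [0.002,-0.001,-0.04],
    [0.002,-0.001,-0.075],
    [0.002,-0.001,-0.093],
    [0.002,-0.001,-0.099],
    [0.002,-0.001,-0.099],
  ],
  angular=[
    [0,0,0],
    [0,0,0],
    [0,0,0],
    [0,0,0],
    [0,0,0],
  ],
)

```text
clock: 13.75
position: [0.6117, 0.0376, 0.055]
tool_rot: [-1.571, 0.0, 0.033]
force: [0.4, -0.2, -1.0]
grip_width: 0.029
```

Request:
apply_moves(
  jaw=[-0.7,0.1,0.1,0.1,0.1],
  translation=[
    [0,0,0],
    [0,0,0],
    [0,0,0],
    [0,0,0],
    [0,0,0],
  ],
  angular=[
    [0,0,0],
    [0,0,0],
    [0,0,0],
    [0,0,0],
    [0,0,0],
  ],
)

```text
clock: 14.25
position: [0.612, 0.0386, 0.0548]
tool_rot: [-1.571, -0.001, 0.034]
force: [-0.4, 0.0, 0.5]
grip_width: 0.0471
```

```bash
python3 - <<'E'
from h import *
g=dict(np.load("w8.npz"));print("rc mk",cast(g,(388,197),.018),"tips",cast(g,[(274,158),(365,158)],.061).round(3).tolist())
s=observe(); print(s["clock"],s["position"],s["tool_rot"],s["force"],s["grip_width"])
E
```

```text
rc mk [[0.60719037 0.10347167]] tips [[0.568, 0.008], [0.565, 0.073]]
14.25 [0.6120066  0.03863809 0.05482714] [-1.57076367e+00 -5.25689788e-04  3.44264740e-02] [-0.36457853  0.04286055  0.52121612] 0.04710519611300606
```

Request:
apply_moves(
  jaw=[0.1,0.2,0.3,0.3,0.3],
  translation=[
    [0,0,0.04],
    [0,0,0.08],
    [-0.01,0.01,0.12],
    [-0.04,0.03,0.14],
    [-0.07,0.06,0.15],
  ],
  angular=[
    [0,0,0],
    [0,0,0],
    [0,0,0],
    [0,0,-2.6],
    [0,0,-2.6],
  ],
)

```text
clock: 14.75
position: [0.5418, 0.0979, 0.2065]
tool_rot: [-1.57, -0.003, -0.015]
force: [0.7, 2.5, 0.5]
grip_width: 0.0555
```

Request:
apply_moves(
  jaw=[0.2,0.2,0.2,0.2,0.2],
  translation=[
    [-0.03,0.03,0],
    [-0.06,0.06,-0.02],
    [-0.09,0.08,-0.05],
    [-0.097,0.085,-0.09],
    [-0.097,0.085,-0.12],
  ],
  angular=[
    [0,0,0],
    [0,0,0],
    [0,0,0],
    [0,0,0],
    [0,0,0],
  ],
)

```text
clock: 15.25
position: [0.4432, 0.1849, 0.0832]
tool_rot: [-1.57, 0.0, -0.008]
force: [0.4, -0.0, -0.3]
grip_width: 0.0513
```

```bash
python3 - <<'E'
from h import *
s=observe(); print(s["clock"],s["position"],s["tool_rot"])
f=cams.grab_frame("wrist"); cv2.imwrite("pics/w9.png",f["pixels"][:,:,::-1]); np.savez("w9.npz",**f)
E
```

```text
15.25 [0.44320723 0.18491372 0.0832375 ] [-1.57042141e+00  4.56581313e-04 -8.03651042e-03]
```

View pics/w9.png

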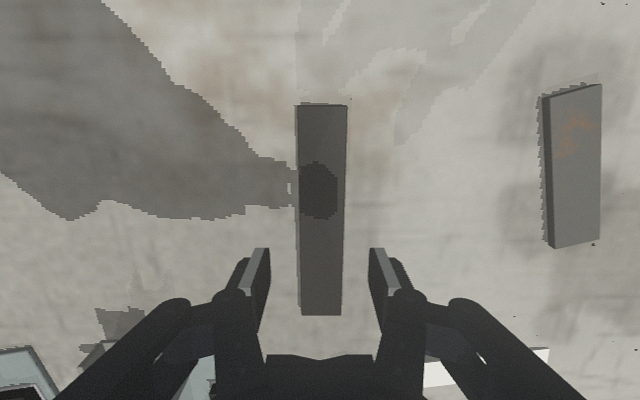

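The long flat is centred (u≈320, rows 103–315).

Request:
apply_moves(
  jaw=[0.2,0.2,0.2,0.2,0.2],
  translation=[
    [0.002,-0.001,-0.03],
    [0.002,-0.001,-0.05],
    [0.002,-0.001,-0.061],
    [0.002,-0.001,-0.061],
    [0.002,-0.001,-0.061],
  ],
  angular=[
    [0,0,0],
    [0,0,0],
    [0,0,0],
    [0,0,0],
    [0,0,0],
  ],
)

```text
clock: 15.8
position: [0.4472, 0.1827, 0.0243]
tool_rot: [-1.571, -0.001, -0.011]
force: [-0.3, -0.0, 0.2]
grip_width: 0.0513
```

Request:
apply_moves(
  jaw=[-0.7,-0.7,-0.7,-0.7],
  translation=[
    [0,0,0],
    [0,0,0],
    [0,0,0],
    [0,0,0],
  ],
  angular=[
    [0,0,0],
    [0,0,0],
    [0,0,0],
    [0,0,0],
  ],
)

```text
clock: 16.2
position: [0.4475, 0.1831, 0.0248]
tool_rot: [-1.57, -0.002, -0.011]
force: [-2.2, 0.6, 15.3]
grip_width: 0.0287
```

```bash
python3 - <<'E'
from h import *
g=dict(np.load("w9.npz")); E=cast(g,[(321,103),(321,315)],.008); print("fl",E.round(3).tolist(),E.mean(0))
E=cast(g,[(572,90),(576,244)],.008); print("fs",E.round(3).tolist(),E.mean(0))
s=observe(); print(s["clock"],s["position"],s["tool_rot"],s["force"],s["grip_width"])
E
```

```text
fl [[0.364, 0.187], [0.524, 0.186]] [0.44398963 0.18674783]
fs [[0.357, 0.343], [0.463, 0.373]] [0.41028832 0.35782732]
16.2 [0.44754628 0.1831137  0.02480775] [-1.56961124 -0.0018579  -0.01088721] [-2.20459481  0.64861517 15.29369474] 0.028710096498386805
```

Request:
apply_moves(
  jaw=[-0.7,-0.7],
  translation=[
    [0,0,0],
    [0,0,0],
  ],
  angular=[
    [0,0,0],
    [0,0,0],
  ],
)

```text
clock: 16.4
position: [0.4476, 0.1831, 0.0248]
tool_rot: [-1.57, -0.002, -0.011]
force: [-1.9, 0.5, 15.4]
grip_width: 0.0292
```

```bash
python3 - <<'E'
from h import *
s=observe(); print(s["clock"],s["position"],s["force"],s["grip_width"])
f=cams.grab_frame("wrist"); cv2.imwrite("pics/w10.png",f["pixels"][60:360,130:510,::-1].repeat(2,0).repeat(2,1)); np.savez("w10.npz",**f)
E
```

```text
16.4 [0.4475541  0.18312862 0.02482908] [-1.88872881  0.50489111 15.38829029] 0.029190433371664742
```

View pics/w10.png

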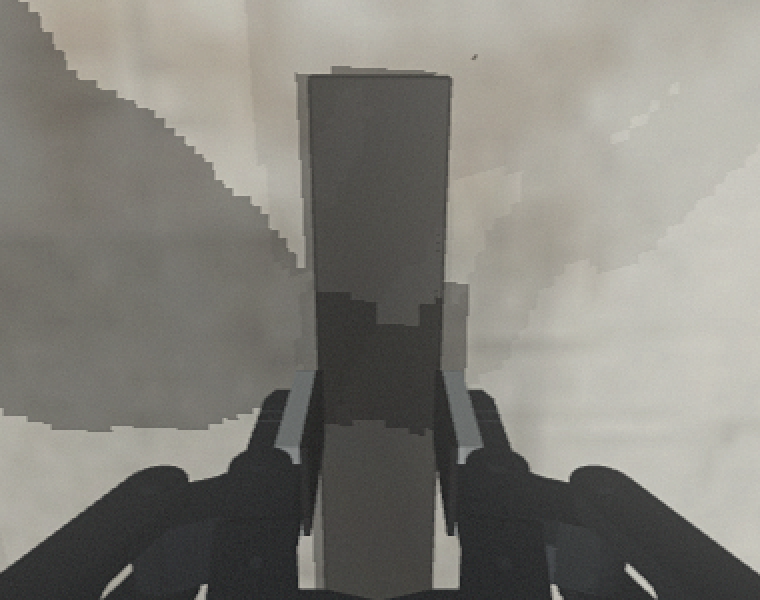

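The pads straddle the bar and the width is steady, so it is gripped. Lift and carry it to the flat rack.

Request:
apply_moves(
  jaw=[-0.7,-0.7,-0.7,-0.7,-0.7],
  translation=[
    [0,0,0.02],
    [0,0,0.06],
    [0,0,0.11],
    [0,0,0.16],
    [0.01,-0.02,0.19],
  ],
  angular=[
    [0,0,0],
    [0,0,0],
    [0,0,0],
    [0,0,0],
    [0,0,2],
  ],
  newtons=60,
)

```text
clock: 16.95
position: [0.4566, 0.1646, 0.2175]
tool_rot: [-1.568, -0.003, 0.027]
force: [1.9, 0.5, -5.1]
grip_width: 0.0279
```

Request:
apply_moves(
  jaw=[-0.7,-0.7,-0.7,-0.7,-0.7],
  translation=[
    [0.012,-0.045,0],
    [0.024,-0.09,0],
    [0.036,-0.135,0],
    [0.05,-0.18,0],
    [0.062,-0.225,0],
  ],
  angular=[
    [0,0,1.6],
    [0,0,1.6],
    [0,0,1.6],
    [0,0,1.6],
    [0,0,1.6],
  ],
)

```text
clock: 17.45
position: [0.5189, -0.0643, 0.2142]
tool_rot: [-1.571, -0.001, 0.052]
force: [1.3, 1.0, -3.1]
grip_width: 0.0275
```

Request:
apply_moves(
  jaw=[-0.7,-0.7,-0.7,-0.7,-0.7],
  translation=[
    [0.012,-0.045,0],
    [0.024,-0.09,0],
    [0.036,-0.135,0],
    [0.05,-0.18,0],
    [0.062,-0.225,0],
  ],
  angular=[
    [0,0,0],
    [0,0,0],
    [0,0,0],
    [0,0,0],
    [0,0,0],
  ],
)

```text
clock: 17.95
position: [0.5809, -0.2891, 0.2141]
tool_rot: [-1.571, -0.0, 0.052]
force: [1.9, -0.1, -3.2]
grip_width: 0.0279
```

```bash
python3 - <<'E'
from h import *
s=observe(); print(s["clock"],s["position"],s["tool_rot"],s["force"],s["grip_width"])
E
```

```text
17.95 [ 0.58094468 -0.28909305  0.2140752 ] [-1.57064349e+00 -4.03599582e-04  5.21341547e-02] [ 1.86174613 -0.08946914 -3.15204121] 0.02786442706073517
```

Request:
apply_moves(
  jaw=[-0.7,-0.7,-0.7,-0.7,-0.7],
  translation=[
    [0.012,-0.04,0],
    [0.025,-0.073,-0.01],
    [0.025,-0.073,-0.05],
    [0.025,-0.073,-0.07],
    [0.025,-0.073,-0.07],
  ],
  angular=[
    [0,0,0],
    [0,0,0],
    [0,0,0],
    [0,0,0],
    [0,0,0],
  ],
)

```text
clock: 18.45
position: [0.6042, -0.3595, 0.1407]
tool_rot: [-1.568, 0.004, 0.052]
force: [-1.3, 0.1, -2.9]
grip_width: 0.0278
```

```bash
python3 - <<'E'
from h import *
s=observe(); print(s["clock"],s["position"],s["tool_rot"],s["force"],s["grip_width"])
f=cams.grab_frame("wrist"); cv2.imwrite("pics/w11.png",f["pixels"][:,:,::-1]); np.savez("w11.npz",**f)
E
```

```text
18.45 [ 0.60418836 -0.35951061  0.1406957 ] [-1.568093    0.00443047  0.05167775] [-1.27299415  0.13085266 -2.93485192] 0.02782713007194952
```

View pics/w11.png

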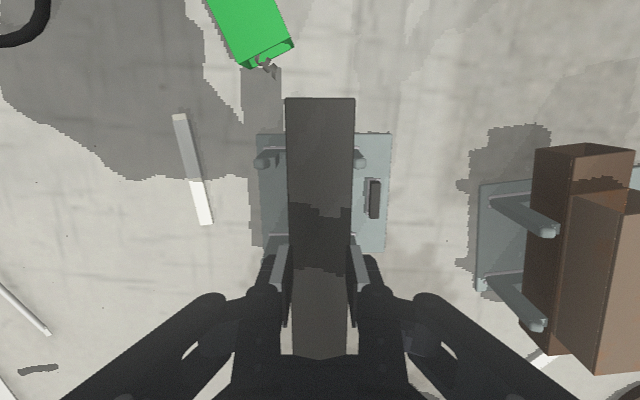

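Prong tips at (261,162) and (360,161) put the rack's middle near u≈311, slightly to the −y side of the bar (u≈320). I compute the shift.

```bash
python3 - <<'E'
from h import *
g=dict(np.load("w11.npz")); T=cast(g,[(261,162),(360,161)],.055); m=T.mean(0); a=.052
print(T.round(3).tolist(),m, "seat",m+.04*np.array([np.cos(a),np.sin(a)]), "mk",cast(g,(375,199),.018),"plate",cast(g,[(391,134),(386,251)],.004).round(4).tolist())
E=cast(g,[(320,98)],.123);print(E)
E
```

```text
[[0.566, -0.402], [0.562, -0.332]] [ 0.56388411 -0.36687443] seat [ 0.60383004 -0.36479537] mk [[ 0.60086723 -0.31068685]] plate [[0.5468, -0.3005], [0.6572, -0.2913]]
[[ 0.52182451 -0.36282678]]
```

Request:
apply_moves(
  jaw=[-0.7,-0.7,-0.7,-0.7,-0.7],
  translation=[
    [0.002,-0.005,-0.02],
    [0.002,-0.005,-0.06],
    [0.002,-0.005,-0.08],
    [0.002,-0.005,-0.091],
    [0.002,-0.005,-0.091],
  ],
  angular=[
    [0,0,0.5],
    [0,0,0.5],
    [0,0,0.5],
    [0,0,0.5],
    [0,0,0.5],
  ],
)

```text
clock: 19.0
position: [0.6079, -0.3655, 0.0522]
tool_rot: [-1.571, 0.0, 0.061]
force: [0.0, 0.0, -3.2]
grip_width: 0.0279
```

```bash
python3 - <<'E'
from h import *
s=observe(); print(s["clock"],s["position"],s["tool_rot"],s["force"],s["grip_width"])
E
```

```text
19.0 [ 0.60792706 -0.36551255  0.05216462] [-1.57084714e+00  1.52841535e-04  6.08886244e-02] [ 0.0232877   0.035702   -3.20169372] 0.027855706746556835
```

Request:
apply_moves(
  jaw=[-0.7,-0.7,0.05,0.05,0.05],
  translation=[
    [-0.002,0,-0.002],
    [-0.002,0,-0.002],
    [-0.002,0,-0.002],
    [-0.002,0,-0.002],
    [-0.002,0,-0.002],
  ],
  angular=[
    [0,0,0],
    [0,0,0],
    [0,0,0],
    [0,0,0],
    [0,0,0],
  ],
)

```text
clock: 19.5
position: [0.6062, -0.3656, 0.0511]
tool_rot: [-1.571, -0.001, 0.061]
force: [0.2, 0.4, 0.0]
grip_width: 0.0449
```

Request:
apply_moves(
  jaw=[0.05,0.05,0.05,0.2,0.2],
  translation=[
    [0,0,0],
    [0,0,0.03],
    [0,0,0.08],
    [-0.01,0.02,0.12],
    [-0.02,0.05,0.15],
  ],
  angular=[
    [0,0,0],
    [0,0,0],
    [0,0,0],
    [0,0,0],
    [0,0,0],
  ],
)

```text
clock: 20.0
position: [0.5855, -0.3167, 0.2031]
tool_rot: [-1.573, -0.002, 0.058]
force: [1.1, 0.8, 0.3]
grip_width: 0.0512
```

```bash
python3 - <<'E'
from h import *
s=observe(); print(s["clock"],s["position"],s["tool_rot"],s["force"],s["grip_width"])
f=cams.grab_frame("wrist"); cv2.imwrite("pics/w12.png",f["pixels"][:,:,::-1]); np.savez("w12.npz",**f)
E
```

```text
20.0 [ 0.58550838 -0.31672308  0.20309784] [-1.57277034 -0.00198399  0.05829632] [1.06573859 0.78890318 0.28717272] 0.05122558769872729
```

View pics/w12.png

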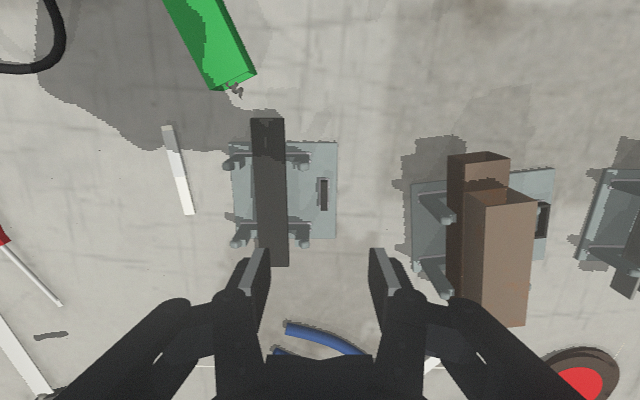

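The long flat lies centred between the prongs of its rack (u≈268, rows 118–266). That is 15 pictures viewed, so I measure the short flat by numbers only.

Request:
apply_moves(
  jaw=[0.2,0.2,0.2,0.2,0.2],
  translation=[
    [-0.012,0.046,0],
    [-0.024,0.092,0],
    [-0.036,0.138,0],
    [-0.048,0.184,0],
    [-0.06,0.23,0],
  ],
  angular=[
    [0,0,3],
    [0,0,6],
    [0,0,9],
    [0,0,12.7],
    [0,0,12.7],
  ],
)

```text
clock: 20.55
position: [0.5251, -0.0837, 0.2007]
tool_rot: [-1.571, -0.001, 0.285]
force: [1.6, 1.1, 0.1]
grip_width: 0.0511
```

Request:
apply_moves(
  jaw=[0.2,0.2,0.2,0.2,0.2],
  translation=[
    [-0.012,0.046,0],
    [-0.024,0.092,0],
    [-0.036,0.138,0],
    [-0.048,0.184,0],
    [-0.06,0.23,0],
  ],
  angular=[
    [0,0,0],
    [0,0,0],
    [0,0,0],
    [0,0,0],
    [0,0,0],
  ],
)

```text
clock: 21.05
position: [0.4651, 0.1464, 0.2008]
tool_rot: [-1.571, -0.001, 0.282]
force: [1.4, 0.8, -0.6]
grip_width: 0.0514
```

Request:
apply_moves(
  jaw=[0.2,0.2,0.2,0.2,0.2],
  translation=[
    [-0.012,0.046,0],
    [-0.024,0.092,0],
    [-0.036,0.138,-0.01],
    [-0.045,0.184,-0.03],
    [-0.0545,0.215,-0.06],
  ],
  angular=[
    [0,0,0],
    [0,0,0],
    [0,0,0],
    [0,0,0],
    [0,0,0],
  ],
)

```text
clock: 21.55
position: [0.411, 0.3634, 0.141]
tool_rot: [-1.568, -0.003, 0.284]
force: [0.6, 0.5, -0.4]
grip_width: 0.0511
```

Request:
apply_moves(
  jaw=[0.2,0.2,0.2],
  translation=[
    [0,0,-0.04],
    [0,0,-0.06],
    [0,0,-0.06],
  ],
  angular=[
    [0,0,0],
    [0,0,0],
    [0,0,0],
  ],
)

```text
clock: 21.85
position: [0.4101, 0.3588, 0.0781]
tool_rot: [-1.573, 0.004, 0.283]
force: [-0.1, -0.4, 1.2]
grip_width: 0.0511
```

```bash
python3 - <<'E'
from h import *
g=dict(np.load("w12.npz")); E=cast(g,[(267.5,118),(271,266)],.033); print("fl",E.round(3).tolist(),E.mean(0))
s=observe(); print(s["clock"],s["position"],s["tool_rot"],s["grip_width"])
f=cams.grab_frame("wrist"); im=f["pixels"]; cv2.imwrite("pics/w13.png",im[:,:,::-1]); np.savez("w13.npz",**f)
u,v=proj(f,[.411,.358,.008])[0].astype(int); print(u,v)
V=im.max(2).astype(int)
for r in (v-80,v-40,v,v+40): print(r,V[r,u-60:u+61:4].tolist())
print(V[v-150:v+140:5,u].tolist())
E
```

```text
fl [[0.524, -0.369], [0.682, -0.364]] [ 0.60315558 -0.36643869]
21.85 [0.41013741 0.35879706 0.07814589] [-1.57298761  0.00361711  0.28286726] 0.05106998813887639
316 224
144 [109, 103, 102, 102, 99, 97, 97, 98, 93, 99, 89, 63, 65, 60, 67, 63, 66, 66, 69, 66, 67, 67, 83, 139, 138, 139, 145, 148, 152, 154, 158]
184 [112, 112, 109, 106, 104, 102, 103, 102, 101, 100, 90, 81, 83, 82, 80, 79, 79, 79, 79, 84, 83, 84, 85, 146, 147, 146, 147, 149, 157, 156, 160]
224 [148, 150, 142, 140, 145, 146, 142, 146, 146, 148, 98, 103, 105, 105, 107, 105, 104, 102, 107, 107, 107, 106, 154, 157, 159, 160, 161, 160, 163, 164, 167]
264 [105, 54, 53, 57, 145, 146, 147, 150, 148, 147, 95, 105, 105, 102, 107, 107, 105, 104, 105, 104, 104, 104, 128, 131, 123, 124, 133, 136, 115, 56, 58]
[169, 165, 162, 159, 154, 146, 148, 150, 153, 150, 149, 148, 139, 99, 63, 106, 79, 82, 86, 86, 85, 81, 79, 82, 88, 84, 79, 105, 105, 107, 105, 105, 107, 105, 104, 107, 106, 106, 107, 103, 103, 104, 103, 103, 134, 141, 141, 142, 144, 145, 146, 144, 147, 145, 140, 151, 153, 132]
```

Request:
apply_moves(
  jaw=[0.2,0.2,0.2,0.2,-0.7],
  translation=[
    [0,0,-0.03],
    [0,0,-0.05],
    [0,0,-0.057],
    [0,0,-0.057],
    [0,0,-0.057],
  ],
  angular=[
    [0,0,0],
    [0,0,0],
    [0,0,0],
    [0,0,0],
    [0,0,0],
  ],
)

```text
clock: 22.4
position: [0.412, 0.36, 0.0249]
tool_rot: [-1.57, -0.002, 0.282]
force: [0.4, 0.1, 0.4]
grip_width: 0.0378
```

Request:
apply_moves(
  jaw=[-0.7,-0.7,-0.7,-0.7],
  translation=[
    [0,0,0],
    [0,0,0],
    [0,0,0],
    [0,0,0],
  ],
  angular=[
    [0,0,0],
    [0,0,0],
    [0,0,0],
    [0,0,0],
  ],
)

```text
clock: 22.8
position: [0.412, 0.3601, 0.0253]
tool_rot: [-1.57, -0.002, 0.282]
force: [-1.5, -1.9, 13.0]
grip_width: 0.0281
```

```bash
python3 - <<'E'
from h import *
g=dict(np.load("w13.npz")); E=cast(g,[(322,140),(319,293)],.008); print("fs",E.round(3).tolist(),E.mean(0))
s=observe(); print(s["clock"],s["position"],s["tool_rot"],s["force"],s["grip_width"])
E
```

```text
fs [[0.354, 0.345], [0.464, 0.375]] [0.40944778 0.36000888]
22.8 [0.41202251 0.36006171 0.02525717] [-1.56979945 -0.00188833  0.28193828] [-1.48057252 -1.8836998  13.0344362 ] 0.028137096974785437
```

Request:
apply_moves(
  jaw=[-0.7,-0.7,-0.7,-0.7,-0.7],
  translation=[
    [0,0,0.02],
    [0,0,0.06],
    [0,0,0.11],
    [0,0,0.16],
    [0.01,-0.02,0.19],
  ],
  angular=[
    [0,0,0],
    [0,0,0],
    [0,0,0],
    [0,0,0],
    [0,0,-4],
  ],
)

```text
clock: 23.3
position: [0.4209, 0.342, 0.2182]
tool_rot: [-1.567, -0.004, 0.216]
force: [1.3, -0.2, -2.3]
grip_width: 0.0274
```

Request:
apply_moves(
  jaw=[-0.7,-0.7,-0.7,-0.7,-0.7],
  translation=[
    [0.012,-0.046,0],
    [0.024,-0.092,0],
    [0.036,-0.138,0],
    [0.048,-0.184,0],
    [0.06,-0.23,0],
  ],
  angular=[
    [0,0,-4],
    [0,0,-8.6],
    [0,0,-8.6],
    [0,0,-8.6],
    [0,0,-8.6],
  ],
)

```text
clock: 23.8
position: [0.4815, 0.1078, 0.2146]
tool_rot: [-1.57, -0.001, 0.063]
force: [1.1, -0.9, -1.3]
grip_width: 0.0274
```

Request:
apply_moves(
  jaw=[-0.7,-0.7,-0.7,-0.7,-0.7],
  translation=[
    [0.012,-0.046,0],
    [0.024,-0.092,0],
    [0.036,-0.138,0],
    [0.048,-0.184,0],
    [0.06,-0.23,0],
  ],
  angular=[
    [0,0,0],
    [0,0,0],
    [0,0,0],
    [0,0,0],
    [0,0,0],
  ],
)

```text
clock: 24.3
position: [0.5415, -0.1223, 0.2147]
tool_rot: [-1.571, -0.002, 0.062]
force: [1.1, 0.1, -1.1]
grip_width: 0.0272
```

Request:
apply_moves(
  jaw=[-0.7,-0.7,-0.7,-0.7,-0.7],
  translation=[
    [0.012,-0.046,0],
    [0.024,-0.092,0],
    [0.036,-0.138,0],
    [0.048,-0.184,0],
    [0.062,-0.23,0],
  ],
  angular=[
    [0,0,0],
    [0,0,0],
    [0,0,0],
    [0,0,0],
    [0,0,0],
  ],
)

```text
clock: 24.8
position: [0.6033, -0.3524, 0.2148]
tool_rot: [-1.571, -0.001, 0.062]
force: [1.1, -0.1, -1.8]
grip_width: 0.0272
```

```bash
python3 - <<'E'
from h import *
s=observe(); print(s["clock"],s["position"],s["tool_rot"],s["force"],s["grip_width"])
E
```

```text
24.8 [ 0.60332444 -0.35235967  0.21482799] [-1.57098370e+00 -1.09839682e-03  6.22285039e-02] [ 1.14651983 -0.08725482 -1.77055149] 0.027171006285806466
```

Request:
apply_moves(
  jaw=[-0.7,-0.7,-0.7,-0.7,-0.7],
  translation=[
    [0.002,-0.012,-0.03],
    [0.002,-0.012,-0.07],
    [0.002,-0.012,-0.11],
    [0.002,-0.012,-0.12],
    [0.002,-0.012,-0.12],
  ],
  angular=[
    [0,0,0],
    [0,0,0],
    [0,0,0],
    [0,0,0],
    [0,0,0],
  ],
)

```text
clock: 25.3
position: [0.605, -0.3621, 0.0933]
tool_rot: [-1.57, 0.001, 0.062]
force: [0.6, -0.3, -1.1]
grip_width: 0.0271
```

Request:
apply_moves(
  jaw=[-0.7,-0.7],
  translation=[
    [0,0,0],
    [0,0,0],
  ],
  angular=[
    [0,0,0],
    [0,0,0],
  ],
)

```text
clock: 25.5
position: [0.6064, -0.3629, 0.0961]
tool_rot: [-1.573, -0.003, 0.062]
force: [0.3, 0.4, -1.7]
grip_width: 0.0274
```

```bash
python3 - <<'E'
from h import *
s=observe(); print(s["clock"],s["position"],s["tool_rot"],s["force"],s["grip_width"])
E
```

```text
25.5 [ 0.6063511  -0.36294849  0.09606527] [-1.57250826 -0.00280005  0.06243993] [ 0.30149255  0.44667989 -1.7083764 ] 0.027418052629554837
```

Lower by 0.037 to about z = 0.059, then check.

Request:
apply_moves(
  jaw=[-0.7,-0.7,-0.7,-0.7,-0.7],
  translation=[
    [0,-0.002,-0.02],
    [0,-0.002,-0.033],
    [0,-0.002,-0.037],
    [0,-0.002,-0.037],
    [0,-0.002,-0.037],
  ],
  angular=[
    [0,0,0],
    [0,0,0],
    [0,0,0],
    [0,0,0],
    [0,0,0],
  ],
)

```text
clock: 26.0
position: [0.6052, -0.3643, 0.0561]
tool_rot: [-1.571, 0.0, 0.062]
force: [0.0, -0.9, -2.1]
grip_width: 0.0274
```

```bash
python3 - <<'E'
from h import *
s=observe(); print(s["clock"],s["position"],s["tool_rot"],s["force"],s["grip_width"])
E
```

```text
26.0 [ 0.60519153 -0.36433877  0.05613193] [-1.57056163e+00  4.25194860e-04  6.23213839e-02] [ 0.0123195  -0.88550597 -2.14510445] 0.027437969436352593
```

Request:
apply_moves(
  jaw=[-0.7,-0.7],
  translation=[
    [0,0,-0.0015],
    [0,0,-0.0015],
  ],
  angular=[
    [0,0,0],
    [0,0,0],
  ],
)

```text
clock: 26.2
position: [0.6054, -0.3644, 0.0551]
tool_rot: [-1.571, -0.0, 0.062]
force: [-1.2, 0.6, 0.4]
grip_width: 0.0279
```

Request:
apply_moves(
  jaw=[0.05,0.05,0.05,0.05],
  translation=[
    [0,0,0],
    [0,0,0],
    [0,0,0],
    [0,0,0],
  ],
  angular=[
    [0,0,0],
    [0,0,0],
    [0,0,0],
    [0,0,0],
  ],
)

```text
clock: 26.6
position: [0.6054, -0.3644, 0.055]
tool_rot: [-1.571, -0.0, 0.062]
force: [0.3, -0.1, 0.5]
grip_width: 0.0446
```

Request:
apply_moves(
  jaw=[0.05,0.05,0.05,0.1,0.1],
  translation=[
    [0,0,0.03],
    [0,0,0.08],
    [-0.02,0.03,0.12],
    [-0.04,0.06,0.16],
    [-0.06,0.1,0.19],
  ],
  angular=[
    [0,0,0],
    [0,0,0],
    [0,0,0],
    [0,0,0],
    [0,0,0],
  ],
)

```text
clock: 27.1
position: [0.5488, -0.2727, 0.2404]
tool_rot: [-1.572, -0.002, 0.061]
force: [0.8, 1.2, 0.1]
grip_width: 0.0466
```

Request:
apply_moves(
  jaw=[0.1,0.1,0.1,0.1,0.1],
  translation=[
    [-0.01,0.04,0.02],
    [-0.03,0.08,0.04],
    [-0.06,0.12,0.06],
    [-0.08,0.14,0.07],
    [-0.08,0.14,0.07],
  ],
  angular=[
    [0,0,0],
    [0,0,0],
    [0,0,0],
    [0,0,0],
    [0,0,0],
  ],
)

```text
clock: 27.6
position: [0.4682, -0.13, 0.3103]
tool_rot: [-1.57, -0.003, 0.065]
force: [1.0, -0.5, 0.9]
grip_width: 0.0467
```

```bash
python3 - <<'E'
from h import *
s=observe(); print(s["clock"],s["position"],s["tool_rot"])
f=cams.grab_frame("wrist"); cv2.imwrite("pics/w14.png",f["pixels"][:,:,::-1]); np.savez("w14.npz",**f)
print(proj(f,[[.604,-.366,.04],[.631,-.156,.105],[.609,.038,.05]]).round())
E
```

```text
27.6 [ 0.46821228 -0.13001187  0.31028421] [-1.56985337 -0.00259344  0.06537129]
[[150. 245.]
 [290. 297.]
 [428. 268.]]
```

```bash
python3 - <<'E'
import cv2
i=cv2.imread("pics/w14.png")[170:370,80:480]
cv2.imwrite("pics/w14c.png",cv2.resize(i,None,fx=2,fy=2,interpolation=cv2.INTER_CUBIC))
E
```

```text
(no output)
```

View pics/w14c.png

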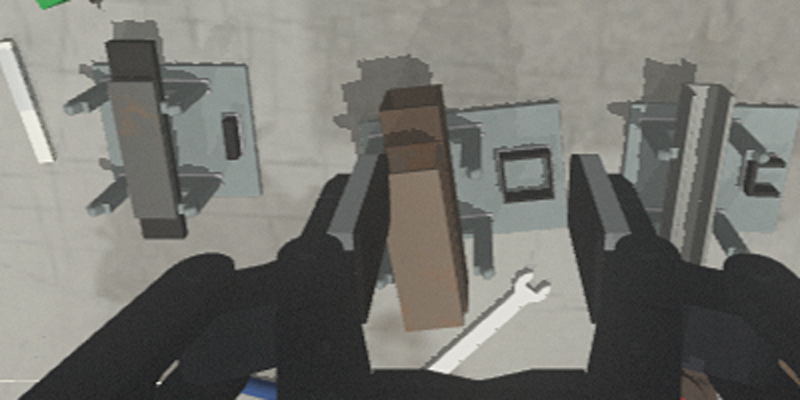

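```bash
python3 - <<'E'
from h import *
g=dict(np.load("w14.npz")); E=cast(g,[(146.5,210),(156.5,278.5)],.041); print("fs",E.round(3).tolist(),E.mean(0))
print("ch front end",cast(g,[(434,212.5)],.05),"seat-end",.609-.08)
p=cast(g,[(427,212),(444,212)],.05);print(p)
E
```

```text
fs [[0.549, -0.364], [0.659, -0.362]] [ 0.60372658 -0.36267997]
ch front end [[0.52335763 0.03107939]] seat-end 0.529
[[0.52325336 0.02144196]
 [0.5217565  0.04451844]]
```

```bash
python3 - <<'E'
from workcell import workorder, observe
print(workorder.job_done()); print(observe()["clock"])
E
```

```text
the job is handed in; nothing more can be done
None
the job is handed in; nothing more can be done
```

I put all five offcuts in the racks with their matching markers and handed the job in at about 28 s on the robot's clock. The hand-in gives no verdict, so success rests on my own checks.

- **Tubes and flats:** the long tube and long flat lie underneath, with the short ones flat on top. The last measurements put all four within about 4 mm of the seat I measured, both across and lengthwise.
- **Channel:** it lies alone in its rack. Its front end measured about 5 mm short of where I expected. The arm's position at release put it within 1 mm, and the tolerance is 15 mm. The wrist and fingers hid its far end.
- **Seated heights:** I didn't measure these. They come from the arm height at release. The channel was let go about 4 mm high and dropped onto its seat.
- **Left alone:** I never went near the soapstone stick or the try square at bench height, but I took no final measurement of either. The stick looked undisturbed in the last pictures. The gripper was open and well clear of everything at hand-in.

The rack positions differed by 3–5 mm between the first camera views. I corrected the flat rack by 5 mm from close range before placing the long flat. I viewed all 16 allowed pictures.

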